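# Seat a plate in the corner of the drilling stops

## Task

Get the aluminium plate ready for drilling: push it along the wooden drilling board until its long side lies flush against the long green fence and its end is fully home against the short green end stop, so that it sits squarely in their corner. Only push it with the fingers, keeping it flat on the board without lifting or tipping it, and leave everything else on the board and the bench where it stands. Finish clear of it.

Things in the scene. Friction and masses are not known exactly. Their poses are not given: they have to be found in the camera images.
- plate: The workpiece: a bare aluminium plate, 90 mm (its x) by 120 mm (its y, the long way) by 24 mm thick, about 0.7 kg (0.5 to 0.9), with thin blue layout lines on top. It lies flat and loose on the board, turned at most 0.4 rad from the board's axes. Origin: centre of its underside; z up.
- jig: The plywood drilling board, 270 mm (its x) by 400 mm (its y) by 18 mm thick, fixed to the bench, its top 18 mm above the bench. On it are fixed two green steel strips, 26 mm wide and 18 mm tall above the board: a long fence along y near the far edge and a short end stop along x at the left. Origin: centre of its underside; x points away from the robot, y to the left, z up.
- jig_corner (a point): Inner corner of the stops, on the board's top face, axes as the board's. Fence face: the plane x = 0 (y from -305 to +25 mm), stops motion to +x. End-stop face: the plane y = 0 (x from -95 to -10 mm), stops motion to +y. It lies at x = 95, y = 140, z = 18 mm on the board. Fully seated, the plate's origin is at x = -45, y = -60 mm here, axes parallel.
- bolt: Bystander: a steel hex bolt standing on its head on the board's near left part, 28 mm across, 56 mm tall. Origin: centre of its underside. The bolt and the brass collar may swap places.
- collar: Bystander: a brass collar (ring), 30 mm across, 18 mm tall, on the board's near right part (or swapped with the bolt). Origin: centre of its underside.
- bowl: Bystander: a round steel bowl, 110 mm across, 50 mm tall, on the bench to the left of the board. Origin: centre of its underside.
- oilcan: Bystander: a red round can, 60 mm across, 110 mm tall, on the bench to the left of the board. Origin: centre of its underside.
- bits: Bystander: a blue drill-bit stand, 50 by 130 mm and 30 mm tall, with eight bits upright in it up to 88 mm high, on the bench to the right of the board. Origin: centre of its underside.
- drill: Bystander: a black cordless drill standing on its battery, about 210 mm tall, on the bench to the right of the board. Origin: centre of its underside.
There are look-alikes about, which are no part of the job. What is meant by the plate is not yellow, and is the smaller of those in its own colour.

How it is judged:
By the outcome, as a careful person would: the job done as asked, in the order asked, and still so for the second after the job is handed in, with the robot touching nothing.
It also fails if it takes over 64 s, if anything falls off the work surface, if the arm or the gripper's body presses on something with over 40 N, if the wrist force passes 120 N, or if a joint passes its speed limit or range.

## Robot

A 6-joint arm with a two-finger parallel gripper is mounted at the origin on the work surface. World frame = base frame: x ahead of the robot, y to its left, z up, the work surface at z = 0. Lengths are in mm, angles in rad, forces in N, time in s.
With the tool pointing down it reaches from about 300 to 875 mm from the base axis. Payload 4.2 kg.
Tool frame: the origin (TCP) lies on the centre line of the jaws, within the pads' length; the fingertips stand 14 mm ahead of it and the grasp point (between the pads) lies 5 mm behind it; z points along the fingers, x is the direction in which the jaws open and shut, and the axes are right-handed (so a half turn about z gives the same grasp; the last joint's range is limited). The gripper opens to 85 mm and grips with 20 to 120 N. Pads are 22 mm wide; open, the fingers measure 114 mm over their backs; the gripper's body (76 mm by 85 mm) begins 54 mm behind the grasp point. The pads swing forward as they close: fully open they stand 13 mm farther back than shut.
Start: joints at [1.296, 0.32, 1.565, -0, 1.257, -0.02], TCP at [144.931, 556.449, 245.338] pointing down, gripper open.
Joint ranges: [-3.11, 3.11], [-0.84, 2.01], [0.21, 2.61], [-1.34, 4.49], [0.05, 2.63], [-2.56, 2.56]. Speed limits (rad/s): [2.57, 2.57, 3.14, 3.14, 3.14, 3.14].

## Interface

Orientations are given as a unit quaternion [w, x, y, z].
In Python, from bench import get_state, snapshot, calibration, close_job gives the robot as it stands.
- The arm moves only by the tool arm_command, never from a script. Its argument "plan" is a list of rows, each a list of 7 numbers: the turn, a rotation vector about the world's x, y, z in rad, then the shift along the world's x, y, z in cm, then the opening, from -1 (shut) to 1 (fully open), so that 0 is half open. In form: [[wx, wy, wz, dx, dy, dz, jaw], ...]. A call has exactly 8 rows; each row is the pose to reach, as a shift and turn from the pose measured when the call began; what a row does not reach only later rows make up. A row lasts 1/8 s, in which the tool goes at most 62.5 mm and 10.7 degrees, less where a joint would pass 70% of its speed; a pose out of reach is approached as far as the arm can. A call with a gripper value outside its range is refused whole. The fingers move at their own pace and stop on an object; "squeeze" is the grip in N (left out, the last holds). Time passes only in rows, so rows that repeat a pose let the fingers close, or fill a call up. It gives the time, the measured TCP pose, the force and the opening at its end, in the units of the state.
- get_state(): the state, without advancing time (a new reading comes with each control period).
- snapshot(name): name is "scene" or "side" or "wrist"; returns the picture (384x512x3 uint8, red, green, blue); there is no depth.
- calibration(name): a dict with "K" (3x3 intrinsics, pixels), "dist_coeffs" ([k1, k2, p1, p2, k3] as OpenCV has them; the pictures are not rectified), "rvec" (rotation vector, rad) and "tvec" (3), from world to camera coordinates, as OpenCV has them; the wrist camera has in their place "T_tool_cam" (4x4, takes a point from camera to tool coordinates, whose origin is the TCP and whose axes are the tool frame's). Camera axes: x right, y down, z forward; pixel columns grow to the right and rows downward; lengths in mm; the calibration is good to about 2 mm. A picture is of the moment at which its call begins: read the wrist's pose just before it. calibration takes no time and is no camera call.
- close_job(): hands the job in, once; it reports no verdict.
The state is a dict: "clock": time; "qpos": joint angles; "joint_velocities": joint speeds; "effort": joint torques, N m; "eef_pos": TCP position; "tool_rot": TCP orientation; "force": force on the tool from outside, world axes, zero at the start; "moment": the same for the moment, N m; "grip_width": finger opening in mm.
Only numpy, scipy, OpenCV 4.12 (cv2) and the standard library are available. Lean on these libraries where they do the work, as an engineer would, in place of code of your own. Each camera call takes 0.05 s, during which the arm holds its last target. There are 200 camera calls.

## Working session

There is one attempt and no reset: what is moved stays moved. The work goes in short steps, Python scripts to look and compute and a tool call to move; the robot and the scene stay as the last step left them, time stands still between calls to the robot, and variables do not carry over. Pictures are saved under pics/ and viewed, about 8 in all and at most 12, crops included, and the job is handed in when it is done.

Besides the shell and the picture viewer there is one more tool, called after "Call:" by a JSON object that holds its "api" and its "payload", one argument or row to a line. arm_command: Moves the arm, as the interface text tells. Its arguments: {"type":"object","properties":{"plan":{"type":"array"},"squeeze":{"type":"number"}},"required":["plan"]}

```bash
mkdir -p pics; cat > h.py <<'E'
import numpy as np, cv2
from bench import get_state, snapshot, calibration
def cam(n):
    c=calibration(n); K=np.array(c['K'],float); d=np.array(c['dist_coeffs'],float)
    if 'rvec' in c: R=cv2.Rodrigues(np.array(c['rvec'],float))[0]; t=np.array(c['tvec'],float).ravel()
    else:
        s=get_state(); w,x,y,z=s['tool_rot']
        from scipy.spatial.transform import Rotation as Ro
        T=np.eye(4);T[:3,:3]=Ro.from_quat([x,y,z,w]).as_matrix();T[:3,3]=s['eef_pos']
        M=np.linalg.inv(T@np.array(c['T_tool_cam'])); R=M[:3,:3];t=M[:3,3]
    return K,d,R,t
def back(c,px,z):
    K,d,R,t=c; u=cv2.undistortPoints(np.array(px,float).reshape(-1,1,2),K,d).reshape(-1,2)
    r=np.c_[u,np.ones(len(u))]@R; o=-R.T@t
    return o+r*((z-o[2])/r[:,2])[:,None]
def proj(c,P):
    K,d,R,t=c; return cv2.projectPoints(np.array(P,float),cv2.Rodrigues(R)[0],t,K,d)[0].reshape(-1,2)
E
python3 - <<'E'
from h import *
s=get_state();print(s)
a=[snapshot(n) for n in ("scene","side","wrist")]
for n,i in zip(("scene","side","wrist"),a): cv2.imwrite(f'pics/{n}0.png',i[...,::-1])
cv2.imwrite('pics/s0.png',cv2.resize(a[0],(800,600),interpolation=cv2.INTER_CUBIC)[...,::-1])
for n in ("scene","side","wrist"):
    c=cam(n);print(n,-c[2].T@c[3])
E
```

```text
{'clock': 0.0, 'qpos': array([ 1.29602669e+00,  3.20262803e-01,  1.56573399e+00, -8.20276967e-06,
        1.25740039e+00, -2.00077163e-02]), 'joint_velocities': array([ 8.66243013e-05, -3.43134319e-04, -1.63651372e-03,  1.15176611e-03,
       -1.57816497e-03,  2.10062083e-04]), 'effort': array([ 1.54283607e-03, -4.15524423e+01, -2.34162354e+01,  8.75589990e-05,
        8.29106953e-03,  9.32942470e-06]), 'eef_pos': array([144.78369853, 555.97543746, 244.47762379]), 'tool_rot': array([ 5.40519144e-04,  7.91205266e-01,  6.11550009e-01, -7.22449608e-04]), 'force': array([-0.43284215,  0.2820708 ,  0.3394059 ]), 'moment': array([0.0331752 , 0.07180738, 0.02407272]), 'grip_width': 85.19256785594837}
scene [1366.09422709  -56.33685173 1171.1461248 ]
side [ 286.85689798 -901.88559965 1167.16696572]
wrist [ 70.26397901 576.00797802 373.95519826]
```

View pics/s0.png

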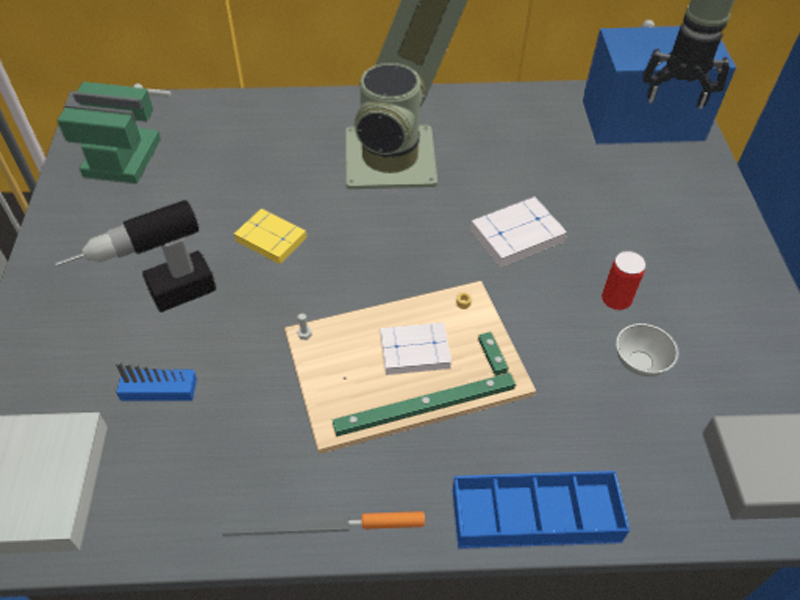

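View pics/side0.png

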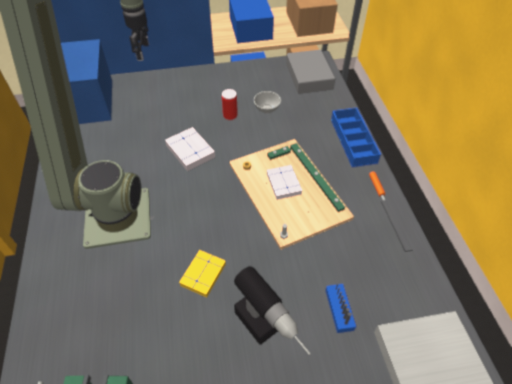

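Three candidates in the scene view (800x600): a yellow one at (270,235), a larger white one on the bench at (518,230), and a smaller white one on the board at (415,347). The last fits: it isn't yellow, it is the smaller of its colour, and it lies on the board. I'll confirm in an enlarged crop.

```bash
python3 - <<'E'
from h import *
i=cv2.imread('pics/scene0.png'); cv2.imwrite('pics/c0.png',cv2.resize(i[175:295,180:345],(792,576),interpolation=cv2.INTER_CUBIC))
E
```

```text
(no output)
```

View pics/c0.png

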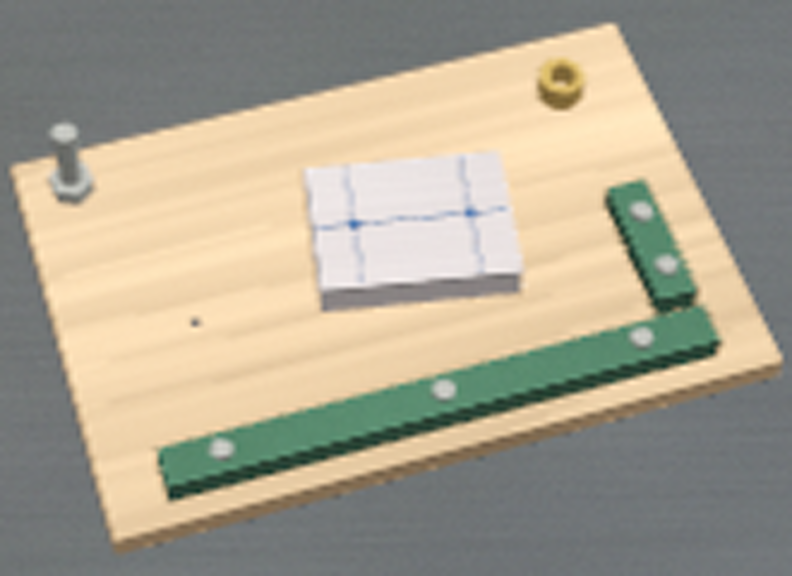

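The crop shows the plate (top corners about (305,170), (498,152), (521,273), (322,292)), the board corners and both strips. The bolt is at (72,185) and the collar at (561,83). Next I fit the poses.

```bash
cat >> h.py <<'E'
from scipy.optimize import least_squares
def rot(a): return np.array([[np.cos(a),-np.sin(a)],[np.sin(a),np.cos(a)]])
def fit(W,L):  # world pts, local pts -> x,y,yaw
    f=lambda p:((np.array(L)@rot(p[2]).T+p[:2])-W[:,:2]).ravel()
    m=W[:,:2].mean(0)
    r=min((least_squares(f,[m[0],m[1],a]) for a in (0,-.3,.3)),key=lambda r:r.cost); return r.x,r.fun.reshape(-1,2)
E
python3 - <<'E'
from h import *
np.set_printoptions(precision=2,suppress=True)
c=cam('scene'); g=lambda l,z: back(c,(np.array(l,float)+.5)/4.8-.5+[180,175],z)
B=g([(613,23),(12,167),(114,543),(782,362)],18)
b,e=fit(B,[(-135,200),(-135,-200),(135,-200),(135,200)]);print('board',b,e)
P=g([(498,152),(305,170),(322,292),(521,273)],42)
p,e=fit(P,[(-45,60),(-45,-60),(45,-60),(45,60)]);print('plate',p,e)
# fence top: near-edge line ends and far-edge ends ; in board frame
toB=lambda W:(W[:,:2]-b[:2])@rot(b[2])
print('fence top in board',toB(g([(160,452),(700,307),(718,343),(169,487)],36)))
print('stop top in board',toB(g([(607,188),(645,180),(694,292),(656,302)],36)))
q=toB(P)-[95,140];print('plate corners in corner frame',q,'yaw rel',p[2]-b[2], 'origin',q.mean(0))
print('bolt,collar,dot',g([(72,192)],20),g([(561,92)],20),g([(195,322)],18), toB(g([(72,192),(561,92)],20))-[95,140])
print('corner world',rot(b[2])@[95,140]+b[:2])
E
```

```text
board [576.92   8.25   0.26] [[-0.24  0.62]
 [-0.33 -1.36]
 [ 0.41 -0.45]
 [ 0.16  1.2 ]]
plate [564.72  24.54   0.08] [[-0.36  0.76]
 [-0.49 -1.04]
 [ 0.51 -1.29]
 [ 0.34  1.56]]
fence top in board [[  97.28 -162.79]
 [  95.78  161.42]
 [ 121.64  161.75]
 [ 119.96 -163.5 ]]
stop top in board [[ -0.07 140.91]
 [  1.02 165.12]
 [ 85.08 162.12]
 [ 85.11 138.28]]
plate corners in corner frame [[-135.85  -54.8 ]
 [-157.04 -171.1 ]
 [ -69.44 -186.93]
 [ -48.22  -71.72]] yaw rel -0.18251549004609907 origin [-102.64 -121.14]
bolt,collar,dot [[ 519.79 -180.37   20.  ]] [[453.11 126.74  20.  ]] [[ 615.85 -105.47   18.  ]] [[-198.35 -307.8 ]
 [-184.5     6.15]]
corner world [633.07 167.85]
```

Call:
{"api": "arm_command", "payload": {
  "plan": [
    [0, 0, 0.1, 3.5, -6, 0, 0.4],
    [0, 0, 0.2, 7, -12, 0, 0.4],
    [0, 0, 0.3, 10.5, -18, 0, 0.4],
    [0, 0, 0.4, 14, -24, 0, 0.4],
    [0, 0, 0.516, 17.5, -30, -2, 0.4],
    [0, 0, 0.516, 21, -36, -4, 0.4],
    [0, 0, 0.516, 24.5, -42, -6, 0.4],
    [0, 0, 0.516, 28, -48, -8, 0.4]
  ]
}}

```text
clock: 1.15
eef_pos: [393.4, 129.5, 182.4]
tool_rot: [0.001, 0.609, 0.793, 0.0]
force: [1.2, -0.1, -0.1]
grip_width: 59.8
```

Call:
{"api": "arm_command", "payload": {
  "plan": [
    [0, 0, 0, 2, -3, -1, 0.4],
    [0, 0, 0, 4, -6, -3, 0.4],
    [0, 0, 0, 6, -9, -5, 0.4],
    [0, 0, 0, 8.2, -12.6, -7, 0.4],
    [0, 0, 0, 8.2, -12.6, -9, 0.4],
    [0, 0, 0, 8.2, -12.6, -11.0, 0.4],
    [0, 0, 0, 8.2, -12.6, -11.8, 0.4],
    [0, 0, 0, 8.2, -12.6, -11.8, 0.4]
  ]
}}

```text
clock: 2.15
eef_pos: [475.2, 3.6, 64.2]
tool_rot: [0.0, 0.609, 0.793, -0.0]
force: [0.5, 0.6, 0.2]
grip_width: 59.7
```

```bash
python3 - <<'E'
from h import *
s=get_state();print(s['eef_pos'],s['tool_rot'],s['force'])
c=cam('side');a=snapshot('side');w=snapshot('wrist')
p=s['eef_pos'];print(proj(c,[p,p-[0,0,14]]),-c[2][2]@np.eye(3))
u,v=proj(c,[p])[0].astype(int);x0,y0=u-50,v-40
i=cv2.resize(a[y0:y0+80,x0:x0+100],(500,400),interpolation=cv2.INTER_CUBIC)
print(x0,y0)
o=np.zeros((400,800,3),np.uint8);o[:,:400]=cv2.resize(i,(400,400))if 0 else i[:,50:450];o[:300,400:]=cv2.resize(w,(400,300))
cv2.imwrite('pics/c1.png',o[...,::-1])
E
```

```text
[475.17281448   3.58056142  64.19355687] [ 3.80171273e-04  6.08920210e-01  7.93231350e-01 -2.41700960e-04] [0.47668446 0.58018537 0.16000871]
[[258.7610209  183.4815325 ]
 [258.72287207 186.16599797]] [-0.1176106  -0.62330989  0.77307989]
208 143
```

View pics/c1.png

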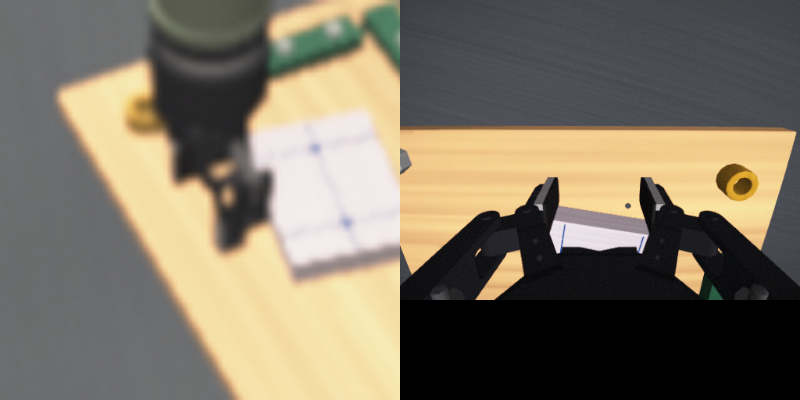

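```bash
python3 - <<'E'
from h import *
np.set_printoptions(precision=1,suppress=True)
c=calibration('wrist');M=np.linalg.inv(np.array(c['T_tool_cam']));C=(np.array(c['K']),np.array(c['dist_coeffs'],float),M[:3,:3],M[:3,3])
print(np.array(c['T_tool_cam']))
for z in (0,7,14):
    print(z,(proj(C,[(x,y,z) for x in (-30,30) for y in (-11,11)])/1.28+[400,0]).tolist())
W=cam('wrist');ey=np.array([-.257,.9664]);
print(back(W,np.array([(228,205)])*1.28,18))
k=np.array([633.07,167.85]);b=rot(.26)
q=[(-135.85,-54.8),(-157,-171.1)]
print(proj(W,[(*(b@np.array(a)+k),42) for a in q])/1.28+[400,0])
E
```

```text
[[   1.     0.     0.     0.6]
 [  -0.     1.     0.3  -77. ]
 [  -0.    -0.3    1.  -129.3]
 [   0.     0.     0.     1. ]]
0 [[554.2008461363741, 180.2306883242477], [556.2673874984124, 207.8155951004936], [641.8593868789301, 180.28589902579918], [639.8356428483313, 207.86674440074356]]
7 [[556.1741845267477, 175.74158197399512], [558.0543617131408, 202.3801053281164], [639.9653659450689, 175.79433797317455], [638.1221700970596, 202.42900372626139]]
14 [[557.9826118598287, 171.63062498996567], [559.7001498737136, 197.37832068254622], [638.229673029275, 171.68118543362377], [636.5441177234077, 197.42521465398266]]
[[506.9  41.8  18. ]]
[[668.8 237.7]
 [537.1 217.8]]
```

Call:
{"api": "arm_command", "payload": {
  "plan": [
    [0, 0, 0, 0, 0, -1, 0.4],
    [0, 0, 0, 0, 0, -2, 0.4],
    [0, 0, 0, 0, 0, -2.7, 0.4],
    [0, 0, 0, 0, 0, -3.1, 0.4],
    [0, 0, 0, 0.5, 0.13, -3.1, 0.4],
    [0, 0, 0, 1.0, 0.26, -3.1, 0.4],
    [0, 0, 0, 1.5, 0.4, -3.1, 0.4],
    [0, 0, 0, 2.0, 0.53, -3.1, 0.4]
  ]
}}

```text
clock: 3.25
eef_pos: [496.5, 9.0, 34.2]
tool_rot: [0.001, 0.609, 0.793, 0.001]
force: [0.6, 0.6, 0.6]
grip_width: 59.6
```

Call:
{"api": "arm_command", "payload": {
  "plan": [
    [0, 0, 0, 0.6, 0.16, -0.1, 0.4],
    [0, 0, 0, 1.3, 0.35, -0.1, 0.4],
    [0, 0, 0, 2.1, 0.56, -0.1, 0.4],
    [0, 0, 0, 3.0, 0.8, -0.1, 0.4],
    [0, 0, 0, 3.9, 1.04, -0.1, 0.4],
    [0, 0, 0, 4.8, 1.28, -0.1, 0.4],
    [0, 0, 0, 5.6, 1.49, -0.1, 0.4],
    [0, 0, 0, 6.2, 1.65, -0.1, 0.4]
  ]
}}

```text
clock: 4.25
eef_pos: [559.0, 25.8, 33.0]
tool_rot: [0.001, 0.609, 0.793, 0.001]
force: [-3.0, -0.8, -0.7]
grip_width: 60.1
```

```bash
python3 - <<'E'
from h import *
s=get_state();print(s['eef_pos'],s['force'])
print((s['eef_pos'][:2]-[633.07,167.85])@rot(.26))
i=snapshot('scene');cv2.imwrite('pics/scene1.png',i[...,::-1])
cv2.imwrite('pics/c2.png',cv2.resize(i[175:295,180:345],(792,576),interpolation=cv2.INTER_CUBIC)[...,::-1])
E
```

```text
[558.99604365  25.77641725  33.04318806] [-3.03152618 -0.78165571 -0.73258272]
[-108.10868412 -118.25551294]
```

View pics/c2.png

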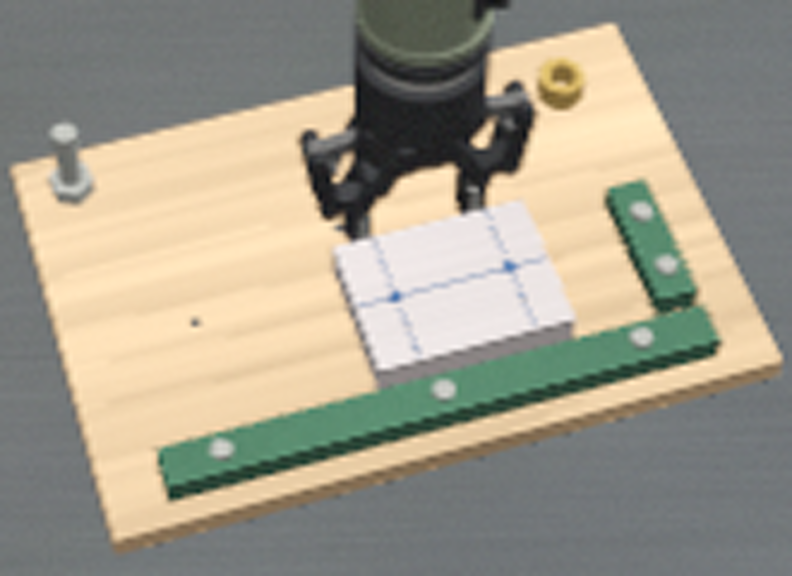

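Both fingers are on the near side, and the plate now looks square to the fence with a small gap left. Its top corners are about (335,250), (520,203), (574,325), (380,375). I'll measure it and back off.

```bash
cat >> h.py <<'E'
KC=np.array([633.07,167.85]); YB=.26
def plate_px(l,s=4.8,off=(180,175)):
    P=back(cam('scene'),(np.array(l,float)+.5)/s-.5+np.array(off),42)
    p,e=fit(P,[(-45,60),(-45,-60),(45,-60),(45,60)])
    print('plate corner-frame',(p[:2]-KC)@rot(YB),'yaw rel',p[2]-YB,'resid',np.abs(e).max())
E
python3 -c "
from h import *
plate_px([(520,203),(335,250),(380,375),(574,325)])
for q in [(-52,-215)]: print(rot(YB)@q+KC)"
```

```text
plate corner-frame [ -50.96907066 -113.09436544] yaw rel -0.004171953511408255 resid 2.1118947082035078
[638.09003979 -53.292034  ]
```

Call:
{"api": "arm_command", "payload": {
  "plan": [
    [0, 0, 0, -0.8, -0.2, 0, 0.4],
    [0, 0, 0, -1.9, -0.5, 0, 0.4],
    [0, 0, 0, -1.9, -0.5, 2, 0.4],
    [0, 0, 0, -1.9, -0.5, 4, 0.4],
    [0, 0, 0, -1.9, -0.5, 6, 0.2],
    [0, 0, -0.15, -1.9, -0.5, 7, 0],
    [0, 0, -0.32, -1.9, -0.5, 7, 0],
    [0, 0, -0.5, -1.9, -0.5, 7, 0]
  ]
}}

```text
clock: 5.3
eef_pos: [540.3, 20.7, 103.7]
tool_rot: [0.002, 0.788, 0.616, 0.001]
force: [0.2, 0.3, 0.5]
grip_width: 42.7
```

Call:
{"api": "arm_command", "payload": {
  "plan": [
    [0, 0, -0.17, 1.5, -2, 0, 0],
    [0, 0, -0.34, 3, -4, 0, 0],
    [0, 0, -0.51, 5, -6.5, 0, 0],
    [0, 0, -0.68, 7, -6.9, 0, 0],
    [0, 0, -0.85, 9, -6.9, 0, 0],
    [0, 0, -1.02, 9.75, -6.9, 0, 0],
    [0, 0, -1.067, 9.75, -6.9, -2, 0],
    [0, 0, -1.067, 9.75, -6.9, -2.4, 0]
  ]
}}

```text
clock: 6.3
eef_pos: [636.2, -48.4, 78.6]
tool_rot: [0.002, 0.992, 0.129, -0.002]
force: [0.1, -0.5, -0.4]
grip_width: 42.7
```

```bash
python3 - <<'E'
from h import *
s=get_state();print(s['eef_pos'],(s['eef_pos'][:2]-KC)@rot(YB))
i=snapshot('wrist')
c=cam('wrist');P=[(*(rot(YB)@q+KC),42) for q in [(-96,-173),(-6,-173)]]
print('plate end',proj(c,P)*1.25)
cv2.imwrite('pics/w3.png',cv2.resize(i,(640,480))[...,::-1])
E
```

```text
[636.24925167 -48.40681657  78.61380141] [ -52.5230248  -209.80574402]
plate end [[233.52795189 209.49706614]
 [410.41160935 209.75742822]]
```

View pics/w3.png

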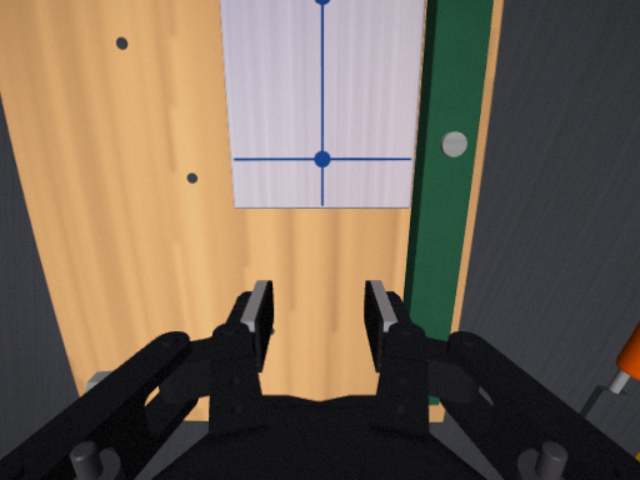

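Call:
{"api": "arm_command", "payload": {
  "plan": [
    [0, 0, 0, 0, 0, -2, 0],
    [0, 0, 0, 0, 0, -3.5, 0],
    [0, 0, 0, 0, 0, -4.2, 0],
    [0, 0, 0, -0.1, 0.4, -4.3, 0],
    [0, 0, 0, -0.26, 1.0, -4.3, 0],
    [0, 0, 0, -0.41, 1.55, -4.3, 0],
    [0, 0, 0, -0.55, 2.1, -4.3, 0],
    [0, 0, 0, -0.69, 2.6, -4.3, 0]
  ]
}}

```text
clock: 7.35
eef_pos: [629.7, -22.3, 36.0]
tool_rot: [0.003, 0.992, 0.13, -0.001]
force: [0.0, -3.0, -0.1]
grip_width: 42.7
```

Call:
{"api": "arm_command", "payload": {
  "plan": [
    [0, 0, 0, -0.16, 0.6, 0, 0],
    [0, 0, 0, -0.32, 1.2, 0, 0],
    [0, 0, 0, -0.48, 1.8, 0, 0],
    [0, 0, 0, -0.64, 2.4, 0, 0],
    [0, 0, 0, -0.8, 3.0, 0, 0],
    [0, 0, 0, -0.96, 3.6, 0, 0],
    [0, 0, 0, -1.07, 4.0, 0, 0],
    [0, 0, 0, -1.18, 4.4, 0, 0]
  ]
}}

```text
clock: 8.35
eef_pos: [617.9, 22.0, 36.0]
tool_rot: [0.003, 0.992, 0.13, -0.001]
force: [1.2, -3.2, -0.5]
grip_width: 42.3
```

Call:
{"api": "arm_command", "payload": {
  "plan": [
    [0, 0, 0, -0.03, 0.1, 0, 0],
    [0, 0, 0, -0.05, 0.2, 0, 0],
    [0, 0, 0, -0.08, 0.3, 0, 0],
    [0, 0, 0, -0.1, 0.37, 0, 0],
    [0, 0, 0, -0.12, 0.44, 0, 0],
    [0, 0, 0, -0.13, 0.5, 0, 0],
    [0, 0, 0, -0.15, 0.55, 0, 0],
    [0, 0, 0, -0.16, 0.6, 0, 0]
  ]
}}

```text
clock: 9.35
eef_pos: [616.5, 27.0, 36.0]
tool_rot: [0.004, 0.991, 0.13, -0.001]
force: [0.2, -7.5, -0.3]
grip_width: 42.6
```

Call:
{"api": "arm_command", "payload": {
  "plan": [
    [0, 0, 0, -0.03, 0.1, 0, 0],
    [0, 0, 0, -0.04, 0.15, 0, 0],
    [0, 0, 0, -0.05, 0.2, 0, 0],
    [0, 0, 0, -0.05, 0.2, 0, 0],
    [0, 0, 0, -0.05, 0.2, 0, 0],
    [0, 0, 0, -0.05, 0.2, 0, 0],
    [0, 0, 0, -0.05, 0.2, 0, 0],
    [0, 0, 0, -0.05, 0.2, 0, 0]
  ]
}}

```text
clock: 10.35
eef_pos: [616.4, 27.1, 36.1]
tool_rot: [0.005, 0.991, 0.13, -0.001]
force: [1.6, -10.0, -0.4]
grip_width: 42.5
```

Call:
{"api": "arm_command", "payload": {
  "plan": [
    [0, 0, 0, 0.2, -0.7, 0, 0],
    [0, 0, 0, 0.4, -1.5, 0, 0],
    [0, 0, 0, 0.4, -1.5, 2, 0],
    [0, 0, 0, 0.4, -1.5, 4.5, 0],
    [0, 0, 0, 0.4, -1.5, 7, 0.2],
    [0, 0, 0.17, -1, -1, 7, 0.4],
    [0, 0, 0.34, -3, 0, 7, 0.4],
    [0, 0, 0.51, -5, 1, 7, 0.4]
  ]
}}

```text
clock: 11.35
eef_pos: [565.8, 37.5, 106.1]
tool_rot: [0.005, 0.925, 0.379, 0.001]
force: [0.2, 0.1, -0.2]
grip_width: 59.6
```

Call:
{"api": "arm_command", "payload": {
  "plan": [
    [0, 0, 0.17, -1, 1, 0, 0.4],
    [0, 0, 0.34, -2, 2, 0, 0.4],
    [0, 0, 0.51, -3, 3, 0, 0.4],
    [0, 0, 0.68, -3.5, 3.5, 0, 0.4],
    [0, 0, 0.85, -4, 3.7, 0, 0.4],
    [0, 0, 1.02, -4.2, 3.7, 0, 0.4],
    [0, 0, 1.06, -4.3, 3.7, -1, 0.4],
    [0, 0, 1.06, -4.3, 3.7, -2.5, 0.4]
  ]
}}

```text
clock: 12.35
eef_pos: [523.0, 74.7, 81.0]
tool_rot: [0.004, 0.607, 0.794, 0.004]
force: [-0.7, 0.3, -0.1]
grip_width: 60.1
```

```bash
python3 - <<'E'
from h import *
s=get_state();q=s['tool_rot'];print(s['eef_pos'],(s['eef_pos'][:2]-KC)@rot(YB),2*np.arctan2(q[2],q[1]),s['force'])
E
```

```text
[523.0030294   74.71070803  81.04044129] [-130.3119179   -61.71280078] 1.8361514665900605 [-0.66156181  0.31836704 -0.13799615]
```

Call:
{"api": "arm_command", "payload": {
  "plan": [
    [0, 0, 0, 0, 0, -2, 0.4],
    [0, 0, 0, 0, 0, -4, 0.4],
    [0, 0, 0, 0, 0, -4.8, 0.4],
    [0, 0, 0, 0, 0, -4.8, 0.4],
    [0, 0, 0, 0.5, 0.13, -4.8, 0.4],
    [0, 0, 0, 1.0, 0.26, -4.8, 0.4],
    [0, 0, 0, 1.5, 0.4, -4.8, 0.4],
    [0, 0, 0, 1.8, 0.48, -4.8, 0.4]
  ]
}}

```text
clock: 13.35
eef_pos: [541.7, 79.7, 33.3]
tool_rot: [0.004, 0.607, 0.794, 0.004]
force: [-0.5, 0.2, 0.1]
grip_width: 59.3
```

Call:
{"api": "arm_command", "payload": {
  "plan": [
    [0, 0, 0, 0.2, 0.05, 0, 0.4],
    [0, 0, 0, 0.35, 0.09, 0, 0.4],
    [0, 0, 0, 0.5, 0.13, 0, 0.4],
    [0, 0, 0, 0.62, 0.16, 0, 0.4],
    [0, 0, 0, 0.74, 0.2, 0, 0.4],
    [0, 0, 0, 0.86, 0.23, 0, 0.4],
    [0, 0, 0, 0.95, 0.25, 0, 0.4],
    [0, 0, 0, 1.0, 0.27, 0, 0.4]
  ]
}}

```text
clock: 14.35
eef_pos: [549.4, 81.4, 32.9]
tool_rot: [0.003, 0.607, 0.794, 0.002]
force: [-5.2, -4.4, 4.5]
grip_width: 60.2
```

Call:
{"api": "arm_command", "payload": {
  "plan": [
    [0, 0, 0, 0.1, 0.03, 0, 0.4],
    [0, 0, 0, 0.2, 0.05, 0, 0.4],
    [0, 0, 0, 0.3, 0.08, 0, 0.4],
    [0, 0, 0, 0.3, 0.08, 0, 0.4],
    [0, 0, 0, 0.3, 0.08, 0, 0.4],
    [0, 0, 0, 0.3, 0.08, 0, 0.4],
    [0, 0, 0, 0.3, 0.08, 0, 0.4],
    [0, 0, 0, 0.3, 0.08, 0, 0.4]
  ]
}}

```text
clock: 15.35
eef_pos: [551.4, 81.9, 32.7]
tool_rot: [0.002, 0.607, 0.795, 0.001]
force: [-4.5, -2.9, 2.5]
grip_width: 59.8
```

```bash
python3 - <<'E'
from h import *
s=get_state();print((s['eef_pos'][:2]-KC)@rot(YB),s['force'],s['force'][:2]@rot(YB),s['moment'])
i=snapshot('scene');w=snapshot('wrist')
o=np.zeros((576,800,3),np.uint8);o[:,:480]=cv2.resize(i[215:275,270:320],(480,576),interpolation=cv2.INTER_CUBIC);o[:240,480:]=cv2.resize(w,(320,240))
cv2.imwrite('pics/c4.png',o[...,::-1])
E
```

```text
[-100.99255546  -62.03590732] [-4.54265701 -2.86516055  2.45065922] [-5.12655527 -1.60103367] [-0.43410198  0.6908108  -0.11194673]
```

View pics/c4.png

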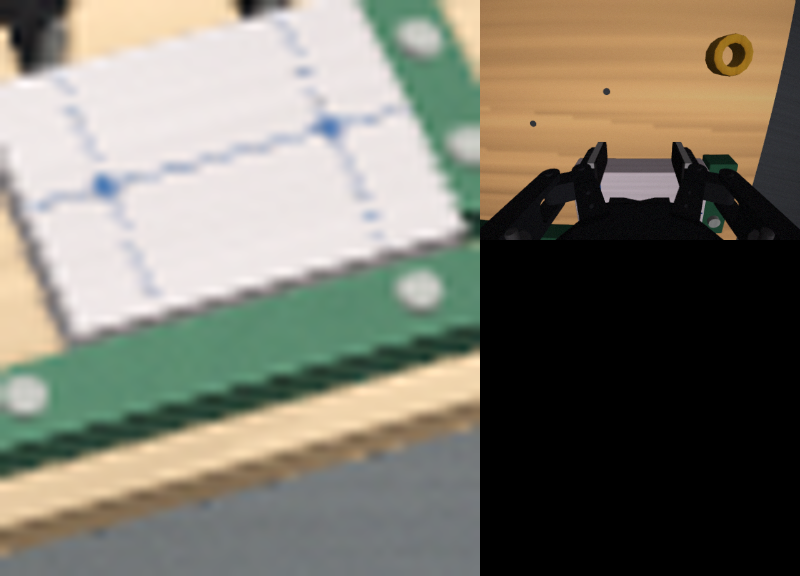

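The plate is almost against the fence, flush at the end stop, and still moving with low force. I'll press on until it stops.

Call:
{"api": "arm_command", "payload": {
  "plan": [
    [0, 0, 0, 0.1, 0.03, 0, 0.4],
    [0, 0, 0, 0.2, 0.05, 0, 0.4],
    [0, 0, 0, 0.3, 0.08, 0, 0.4],
    [0, 0, 0, 0.35, 0.09, 0, 0.4],
    [0, 0, 0, 0.35, 0.09, 0, 0.4],
    [0, 0, 0, 0.35, 0.09, 0, 0.4],
    [0, 0, 0, 0.35, 0.09, 0, 0.4],
    [0, 0, 0, 0.35, 0.09, 0, 0.4]
  ]
}}

```text
clock: 16.45
eef_pos: [551.5, 82.1, 32.4]
tool_rot: [-0.0, 0.607, 0.795, -0.002]
force: [-9.8, -3.6, 6.6]
grip_width: 59.9
```

Call:
{"api": "arm_command", "payload": {
  "plan": [
    [0, 0, 0, 0.1, 0.03, 0, 0.4],
    [0, 0, 0, 0.2, 0.05, 0, 0.4],
    [0, 0, 0, 0.3, 0.08, 0, 0.4],
    [0, 0, 0, 0.3, 0.08, 0, 0.4],
    [0, 0, 0, 0.3, 0.08, 0, 0.4],
    [0, 0, 0, 0.3, 0.08, 0, 0.4],
    [0, 0, 0, 0.3, 0.08, 0, 0.4],
    [0, 0, 0, 0.3, 0.08, 0, 0.4]
  ]
}}

```text
clock: 17.45
eef_pos: [551.5, 82.1, 32.2]
tool_rot: [-0.003, 0.607, 0.795, -0.005]
force: [-9.5, -4.0, 7.6]
grip_width: 59.6
```

Stopped at 10 N with no further motion, so it is seated on the fence. I'll back off, then give the end one more gentle push.

Call:
{"api": "arm_command", "payload": {
  "plan": [
    [0, 0, 0, -0.4, -0.1, 0.05, 0.4],
    [0, 0, 0, -1.2, -0.3, 0.1, 0.4],
    [0, 0, 0, -2.4, -0.6, 0.1, 0.4],
    [0, 0, 0, -2.4, -0.6, 2, 0.4],
    [0, 0, 0, -2.4, -0.6, 4.5, 0.4],
    [0, 0, 0, -2.4, -0.6, 7.5, 0.2],
    [0, 0, -0.15, -2.0, -1.5, 7.5, 0],
    [0, 0, -0.32, -1, -4, 7.5, 0]
  ]
}}

```text
clock: 18.45
eef_pos: [541.2, 42.5, 107.8]
tool_rot: [-0.003, 0.727, 0.686, -0.004]
force: [0.1, 0.8, -0.0]
grip_width: 42.9
```

```bash
python3 - <<'E'
from h import *
s=get_state();q=s['tool_rot'];a=2*np.arctan2(q[2],q[1]);print(s['eef_pos'],s['force'],'turn',.26-a,(s['eef_pos'][:2]-KC)@rot(YB))
print('shift cm',((rot(YB)@[-48,-155]+KC)-s['eef_pos'][:2])/10)
E
```

```text
[541.18679068  42.49733728 107.75886749] [ 0.05293468  0.75742351 -0.03480474] turn -1.2530182212349061 [-121.02074436  -97.51817083]
shift cm [ 8.53439759 -3.67776504]
```

Call:
{"api": "arm_command", "payload": {
  "plan": [
    [0, 0, -0.17, 0.5, -2, 0, 0],
    [0, 0, -0.34, 1.5, -3, 0, 0],
    [0, 0, -0.51, 3, -3.7, 0, 0],
    [0, 0, -0.68, 5, -3.7, 0, 0],
    [0, 0, -0.85, 7, -3.7, 0, 0],
    [0, 0, -1.02, 8.5, -3.7, 0, 0],
    [0, 0, -1.19, 8.5, -3.7, 0, 0],
    [0, 0, -1.253, 8.5, -3.7, -1, 0]
  ]
}}

```text
clock: 19.45
eef_pos: [626.5, 5.5, 98.1]
tool_rot: [-0.005, 0.992, 0.128, -0.0]
force: [-0.7, 0.4, -0.1]
grip_width: 42.8
```

```bash
python3 - <<'E'
from h import *
s=get_state();q=s['tool_rot'];print(s['eef_pos'],2*np.arctan2(q[2],q[1]),(s['eef_pos'][:2]-KC)@rot(YB))
i=snapshot('wrist');c=cam('wrist')
print(proj(c,[(*(rot(YB)@p+KC),42) for p in [(-90,0),(0,0),(0,-120),(-90,-120)]])*1.5)
cv2.imwrite('pics/w5.png',cv2.resize(i,(768,576),interpolation=cv2.INTER_CUBIC)[...,::-1])
E
```

```text
[626.53855639   5.45796587  98.10098554] 0.2573681421667055 [ -48.0597554  -155.25492719]
[[279.3175809  -47.71883177]
 [506.81667212 -48.05355992]
 [488.01107361 247.89861631]
 [296.03086988 248.26464727]]
```

View pics/w5.png

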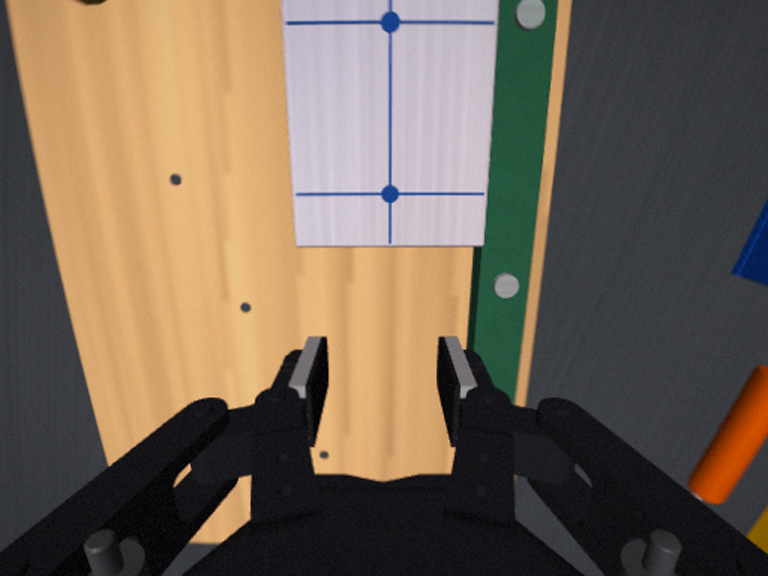

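Seated to within calibration: the near right corner is at (484,246) against a predicted (488,248), with no gap along the fence. A light confirming push on the end follows.

Call:
{"api": "arm_command", "payload": {
  "plan": [
    [0, 0, 0, 0, 0, -2.5, 0],
    [0, 0, 0, 0, 0, -5, 0],
    [0, 0, 0, 0, 0, -6.2, 0],
    [0, 0, 0, -0.1, 0.4, -6.2, 0],
    [0, 0, 0, -0.25, 0.9, -6.2, 0],
    [0, 0, 0, -0.38, 1.4, -6.2, 0],
    [0, 0, 0, -0.48, 1.8, -6.2, 0],
    [0, 0, 0, -0.56, 2.1, -6.2, 0]
  ]
}}

```text
clock: 20.5
eef_pos: [619.7, 26.9, 34.7]
tool_rot: [-0.005, 0.992, 0.128, -0.002]
force: [-0.8, -0.5, -0.7]
grip_width: 42.5
```

Call:
{"api": "arm_command", "payload": {
  "plan": [
    [0, 0, 0, -0.03, 0.1, 0, 0],
    [0, 0, 0, -0.05, 0.2, 0, 0],
    [0, 0, 0, -0.08, 0.3, 0, 0],
    [0, 0, 0, -0.1, 0.37, 0, 0],
    [0, 0, 0, -0.11, 0.42, 0, 0],
    [0, 0, 0, -0.12, 0.46, 0, 0],
    [0, 0, 0, -0.12, 0.46, 0, 0],
    [0, 0, 0, -0.12, 0.46, 0, 0]
  ]
}}

```text
clock: 21.5
eef_pos: [618.9, 27.8, 34.7]
tool_rot: [-0.002, 0.992, 0.129, -0.002]
force: [1.7, -13.4, -0.6]
grip_width: 42.7
```

Same stop position as before (−131.7 mm), so the end is fully home. I'll back away and check.

Call:
{"api": "arm_command", "payload": {
  "plan": [
    [0, 0, 0, 0.1, -0.4, 0, 0],
    [0, 0, 0, 0.3, -1.2, 0, 0],
    [0, 0, 0, 0.6, -2.4, 0, 0],
    [0, 0, 0, 0.6, -2.4, 3, 0],
    [0, 0, 0, 0.6, -2.4, 7, 0],
    [0, 0, 0, 0.6, -2.4, 12, 0],
    [0, 0, 0, -3, -2.4, 17, 0],
    [0, 0, 0, -8, -2.4, 20, 0]
  ]
}}

```text
clock: 22.5
eef_pos: [539.7, 3.5, 237.2]
tool_rot: [-0.002, 0.992, 0.129, 0.001]
force: [0.4, 0.5, 0.6]
grip_width: 42.6
```

Call:
{"api": "arm_command", "payload": {
  "plan": [
    [0, 0, 0, -4, -1, 0, 0],
    [0, 0, 0, -8, -2, 0, 0],
    [0, 0, 0, -12, -3, 0, 0],
    [0, 0, 0, -16, -3, 0, 0],
    [0, 0, 0, -16, -3, 0, 0],
    [0, 0, 0, -16, -3, 0, 0],
    [0, 0, 0, -16, -3, 0, 0],
    [0, 0, 0, -16, -3, 0, 0]
  ]
}}

```text
clock: 23.5
eef_pos: [380.5, -26.5, 237.1]
tool_rot: [-0.002, 0.992, 0.129, 0.0]
force: [-0.0, -0.6, -0.5]
grip_width: 42.9
```

```bash
python3 - <<'E'
from h import *
s=get_state();print(s['eef_pos'],s['force'])
i=snapshot('scene');cv2.imwrite('pics/scene6.png',i[...,::-1])
cv2.imwrite('pics/c6.png',cv2.resize(i[175:295,180:345],(792,576),interpolation=cv2.INTER_CUBIC)[...,::-1])
E
```

```text
[380.45903437 -26.47337662 237.06880059] [-0.03191439 -0.58782777 -0.45787374]
```

View pics/c6.png

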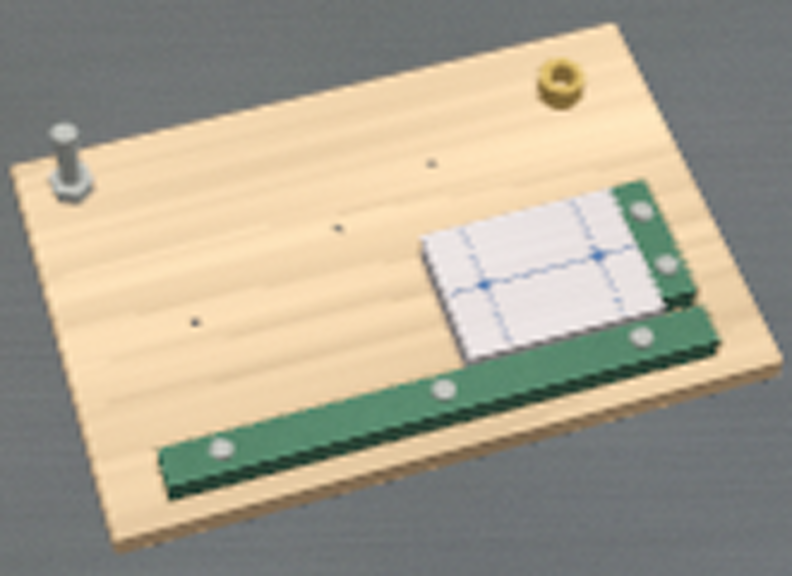

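The plate sits in the corner, with top corners about (612,188), (421,238), (468,360), (664,307). The bolt and collar look unmoved. One numeric check, including an image difference, then I hand in.

```bash
python3 - <<'E'
from h import *
plate_px([(612,188),(421,238),(468,360),(664,307)])
a,b=cv2.imread('pics/scene0.png').astype(int),cv2.imread('pics/scene6.png').astype(int)
d=(np.abs(a-b).max(2)>45).astype(np.uint8)
n,_,st,_=cv2.connectedComponentsWithStats(cv2.dilate(d,np.ones((3,3))));print([s.tolist() for s in st[1:] if s[4]>15])
from bench import close_job; print(close_job())
E
```

```text
plate corner-frame [-45.61260648 -59.85695403] yaw rel -0.003163302758719233 resid 1.5434832274266626
[[217, 0, 59, 64, 2435], [411, 0, 58, 70, 2298], [265, 5, 34, 87, 1164], [222, 58, 11, 37, 181], [232, 59, 33, 30, 575], [253, 94, 5, 4, 16], [237, 106, 22, 31, 459], [243, 207, 77, 46, 2224]]
the job is handed in; nothing more can be done
None
```

The plate is seated in the corner of the two stops, and I have handed the job in. I squared it with a two-finger push on its near long side, slid it along to the end stop, pressed it against the fence, and gave the end one last light push.

- **Position:** in the last camera picture the plate's origin is at (−45.6, −59.9) mm in the corner frame, against a target of (−45, −60). It is turned −0.003 rad from the board's axes. Both are within the roughly 2 mm calibration error.
- **Contact:** pushing stopped with no further motion at about 10 N on the fence and 10–13 N on the end stop. Both end pushes stopped at the same place (−131.7 mm in the corner frame).
- **Other objects:** the before-and-after scene pictures differ only where the plate and arm moved.
- **Finish:** the arm stood well clear, with the tool about 237 mm up, and the forces read near zero. The robot clock was at about 24 s.

No check failed. The one small disagreement was in the wrist picture, where the plate's corner came out 1–2 mm from the prediction, again within calibration.

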